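# Drive the grinder out of a pepper mill

### The arm

A 6-joint arm with a two-finger parallel gripper is mounted at the origin on a cart in front of the work surface, level with it; the furniture and walls round the work are solid. World frame = base frame: x ahead of the robot, y to its left, z up, the work surface at z = 0. Lengths are in m, angles in degrees, forces in N, time in s.
With the tool pointing down it reaches from about 0.325 to 0.775 m from the base axis. Payload 5.5 kg.
Tool frame: the origin (TCP) lies between the finger pads; the fingertips stand tip_reach ahead of it and the grasp point (between the pads) lies 8 mm behind it (tip_reach is the distance from the TCP to the fingertips, in m); z points along the fingers, y is the line along which they close (so a half turn about z gives the same grasp; the last joint's range is limited). The gripper opens to 85 mm and grips with 20 to 120 N. Pads are 22 mm wide; open, the fingers measure 114 mm over their backs; the gripper's body (76 mm by 85 mm) begins 54 mm behind the grasp point. The pads swing forward as they close: fully open they stand 13 mm farther back than shut.
Start: joints at [-78.879, 5.22, 70.514, -0, 104.267, -3.249], TCP at [0.149, -0.581, 0.242] pointing down, gripper open.
Joint ranges: [-164.24, 164.24], [-49.07, 125.15], [9.68, 141.18], [-86.29, 266.29], [3.28, 154.24], [-151.56, 151.56]. Speed limits (degrees/s): [147.25, 147.25, 172.46, 180, 180, 180].

### API

Orientations are given as a 3x3 rotation matrix whose columns are the frame's x, y, z axes.
In Python, from workcell import * gives the robot as it stands.
- The arm moves only by the shell command python3 -m jog 'ROWS'. ROWS is JSON, one flat list of numbers, 7 for each row, row after row: the turn, a rotation vector about the tool's x, y, z in degrees, then the shift along the tool's x, y, z in m, then the opening, from 0 (shut) to 1 (fully open). In form: [ax, ay, az, dx, dy, dz, grip, ax, ay, az, dx, dy, dz, grip, ...]. A call has 1 to 10 rows; each row is the pose to reach, as a shift and turn from the pose commanded when the call began, along the tool's axes at that moment; what a row does not reach only later rows make up. A row lasts 1/12 s, in which the tool goes at most 41.7 mm and 7.16 degrees, less where a joint would pass 70% of its speed; a pose out of reach is approached as far as the arm can. A call with a gripper value outside its range is refused whole. The fingers move at their own pace and stop on an object; the grip force is fixed at half the most. Time passes only in rows, so rows that repeat a pose let the fingers close. It gives the time, the measured TCP pose, the force, the opening and the grip force at its end, in the units of the state.
- sense(): the state, without advancing time (a new reading comes with each control period).
- read_camera(name): name is "scene" or "top" or "wrist"; returns a dict with "color" (384x512x3 uint8, blue, green, red), "range_z" (384x512 float32, m along the optical axis (not along the pixel's ray), 0 where there is no reading), "fx", "fy", "cx", "cy" (pixels), "k1" (the pictures are not rectified: a ray, as slopes to the right and down, at radius r is drawn at 1 + k1 r^2 times it, then the intrinsics apply), "origin" and "attitude" of the camera in the world. Camera axes: x right, y up, looking along -z (the intrinsics and any distortion apply to the point x, -y, -z); pixel columns grow to the right and rows downward; lengths in m; the calibration is good to about 2 mm. A picture is of the moment at which its call begins.
- job_done(): hands the job in; it is judged then, once.
The state is a dict: "clock": time; "q": joint angles; "qd": joint speeds; "tau": joint torques, N m; "eef_pos": TCP position; "orientation": TCP orientation; "contact_force": force on the tool from outside, world axes, zero at the start; "moment": the same for the moment, N m; "opening": finger opening in m; "gripper_force": force on a finger pad.
Only numpy, scipy, OpenCV 4.12 (cv2) and the standard library are available. Lean on these libraries where they do the work, as an engineer would, in place of code of your own. Each camera call takes 0.05 s, during which the arm holds its last target. There are 200 camera calls.

### The job

Push the grinder cartridge out of the bottom of the headless pepper mill for cleaning: take the steel ejector rod from its wooden foot, put it down the mill's bore and press steadily until the grinder drops into the ramekin below, then stand the rod back in its foot. The cartridge holds a ceramic burr and is gummed in, so ease it out and never press on it with more than about 25 N (2.5 kg); do not lean the rod hard on the wooden mill either, and leave the ramekin and everything else standing where it is.

Things in the scene. Friction and masses are not known exactly. Their poses are not given: they have to be found in the camera images.
- rod: ejector rod, 152 mm long, standing upright in its foot: bright steel shaft 18 mm in diameter from the flat lower end up to 98 mm, brass collar 25 mm in diameter from 98 to 102 mm, straight black handle 28 mm in diameter from 102 to 146 mm with a domed top at 152 mm; about 0.16 kg (varies). Origin: centre of the flat lower end (the end that pushes); z runs up the rod to the handle.
- rod_foot: turned pale wooden foot that holds the rod, fixed to the worktop: 72 mm wide at the base, 40 mm at the top, 45 mm high, with a round socket 21 mm in diameter, open at the top with a coned mouth 26 mm wide, its floor 10 mm above the worktop (35 mm deep). Origin: centre of its underside.
- rod_socket (a point): centre of the socket's floor in the rod foot, where the rod's lower end stands.
- stand: pale beech bridge that holds the mill, fixed to the worktop: top board 112 x 150 x 16 mm, underside 52 mm and top 68 mm above the worktop, on two 16 mm cheeks under its short sides, the ramekin between them; a steel clamp collar 72 mm wide and 11 mm high with a brass thumbscrew lies on the board round the mill. Origin: on the worktop under the mill's axis; y along the 150 mm side.
- mill: headless body of a pepper mill, dark turned wood, upright and clamped in the stand, 90 mm high (52 to 142 mm above the worktop), 46 to 56 mm in diameter. A bore runs through it on its axis: 22 mm in diameter in the upper 54 mm, 34 mm in the lower 36 mm, where four sprung, sluggish rubber lips hold the grinder 6 mm above the mill's underside. Origin: centre of its underside; z up the bore.
- mill_mouth (a point): centre of the mill's top face, on the bore's axis, 90 mm above the mill's underside; the bore's mouth is coned here, 30 mm wide narrowing to 22 mm within 5 mm.
- grinder: grinder cartridge hidden in the wide lower part of the mill's bore: 33 mm high, flat top, 30 mm in diameter over its upper 10 mm, tapering to a 23 mm neck over its lower 9 mm; black with a white ceramic burr below, about 120 g (varies). Its underside starts about 4 mm below the mill's; pushed down a further 22 mm or so it is through the lips and drops 15 mm into the ramekin. Origin: centre of its underside; z up.
- grinder_top (a point): centre of the grinder's flat top, at first about 61 mm below the mill's mouth, some 84 mm when the lips let go. Pushed here it creeps down under a steady 5 to 12 N, rising over the first 15 mm as the taper spreads the lips and differing each time; the lips are sluggish, so each mm/s of speed adds 1 to 1.5 N (from about 10 mm/s it can pass 25 N). Over the last 10 mm a few N suffice, then the resistance vanishes.
- ramekin: small cream bowl, 94 mm wide and 45 mm high, inner floor about 11 mm up, standing loose on the worktop under the mill. Origin: centre of its underside.
- mill_head: the mill's own dark wooden head, 48 mm wide and 47 mm high, standing loose behind the stand; to be left alone. Origin: centre of its underside.
- salt_mill: whole dark wooden mill, 58 mm wide and 170 mm high, standing loose at the back; to be left alone. Origin: centre of its underside.
- tomato_2: tomato, 77 mm wide and 72 mm high, loose, at the left; to be left alone. Origin: centre of its underside.
- garlic: garlic bulb, 60 mm wide and 59 mm high, loose, at the back left; to be left alone. Origin: centre of its underside.
Things that resemble listed ones, but are neither listed nor needed, are in the scene too. What is shaped like the rod but purple or red is not meant.

How it is judged (in metres and radians):
On the way, in this order (a step that is already met when the one before it is completed fails the run):
1. the rod's end is down the mill's bore (at least 30 mm below the mouth), the grinder still in the mill (horizontal distance between rod and mill below 0.006 m and z of rod in the frame of mill between -0.02 and 0.06 m and angle between rod's own z axis and vertical below 0.12 rad and z of grinder in the frame of mill above -0.012 m), for 0.1 s.
2. the grinder has been driven out and lies in the ramekin while the rod is still down the bore (horizontal distance between rod and mill below 0.006 m and z of rod in the frame of mill between -0.02 and 0.045 m and angle between rod's own z axis and vertical below 0.12 rad and z of grinder in the frame of ramekin between 0 and 0.036 m and horizontal distance between grinder and ramekin below 0.042 m and height (world z) of grinder below 0.038 m and height (world z) of grinder_top below 0.05 m), for 0.1 s.
At the end, for the whole second after the job is handed in: Grinder at rest in the ramekin (within 42 mm of its centre, underside below 38 mm and top below 50 mm over the worktop); ramekin level, within 15 mm of the mill's axis; rod standing in its foot, upright within 0.10 rad, its lower end within 6 mm of the centre of the socket's floor (z of grinder in the frame of ramekin between 0 and 0.036 m and horizontal distance between grinder and ramekin below 0.042 m and height (world z) of grinder below 0.038 m and height (world z) of grinder_top below 0.05 m and linear speed of each of grinder, rod below 0.02 m/s and distance between rod and rod_socket below 0.006 m and angle between each of rod, ramekin's own z axis and vertical below 0.1 rad and horizontal distance between ramekin and stand below 0.015 m); the robot touches nothing.
It fails at once if the rod presses on the grinder with more than 25 N (contact force between rod and grinder above 25 N).
It fails at once if the rod presses on the mill with more than 30 N (contact force between rod and mill above 30 N).
It fails at once if the robot itself bears on the mill or its stand with more than 10 N (contact force between any of the arm, the fingers and stand above 10 N).
It fails at once if the ramekin is shifted by more than 20 mm (distance of ramekin from where it was at the start of the episode above 0.02 m).
It fails at once if the mill's head, the salt mill, the garlic or the tomato is shifted by more than 30 mm (distance of any of mill_head, salt_mill, garlic, tomato_2 from where it was at the start of the episode above 0.03 m).
It also fails if it takes over 72 s, if anything falls off the work surface, if the arm or the gripper's body presses on something with over 40 N, if the wrist force passes 120 N, or if a joint passes its speed limit or range.

## Working session

There is one attempt and no reset: what is moved stays moved. The work goes in short steps, Python scripts to look and compute and a shell command to move; the robot and the scene stay as the last step left them, time stands still between calls to the robot, and variables do not carry over. Pictures are saved under pics/ and viewed, at most 10 in all, crops included, and the job is handed in when it is done.

```bash
ls; mkdir -p pics
cat > h.py <<'E'
from workcell import *
import numpy as np, cv2
def ray(c,u,v):
    p=np.array([(u-c["cx"])/c["fx"],(v-c["cy"])/c["fy"]]);q=p.copy()
    for _ in range(20): q=p/(1+c["k1"]*(q@q))
    d=np.array([q[0],-q[1],-1.0]); return np.array(c["origin"]),np.array(c["attitude"])@d
def onz(c,u,v,z):
    o,d=ray(c,u,v); return o+d*(z-o[2])/d[2]
def atr(c,u,v):
    o,d=ray(c,u,v); return o+d*c["range_z"][int(v),int(u)]
E
python3 - <<'E'
from h import *
s=sense();print({k:np.round(v,3).tolist() for k,v in s.items()})
import workcell; print([n for n in dir(workcell) if n[0]!='_'])
for n in("scene","top"):
    c=read_camera(n); cv2.imwrite(f"pics/{n}0.png",c["color"]); print(n,c["fx"],c["fy"],c["cx"],c["cy"],c["k1"],np.round(c["origin"],3),np.round(c["attitude"],3).tolist())
    np.save(f"{n}0.npy",c,allow_pickle=True)
E
```

```text
pics
{'clock': 0.0, 'q': [-78.878, 5.265, 70.581, -0.0, 104.264, -3.248], 'qd': [0.005, 0.013, 0.024, 0.021, -0.09, -0.07], 'tau': [-0.001, -45.873, -41.802, 0.0, 0.012, 0.0], 'eef_pos': [0.149, -0.581, 0.241], 'orientation': [[0.969, 0.248, -0.0], [0.248, -0.969, 0.002], [0.0, -0.002, -1.0]], 'contact_force': [0.11, -0.323, 0.265], 'moment': [0.042, -0.023, 0.079], 'gripper_force': 0.0, 'opening': 0.086}
['PlanningError', 'job_done', 'read_camera', 'sense', 'tip_reach']
scene 373.33512199659356 373.33512199659356 255.29667396734212 189.26397634043497 -0.05296859423841224 [0.079 0.49  0.837] [[-0.577, 0.59, -0.565], [-0.816, -0.422, 0.394], [-0.006, 0.689, 0.725]]
top 477.57363988428756 477.57363988428756 246.92666907316757 195.57943496536637 0.04511418507565289 [ 0.374 -0.016  1.351] [[0.497, 0.848, -0.184], [-0.868, 0.484, -0.11], [-0.004, 0.214, 0.977]]
```

View pics/scene0.png

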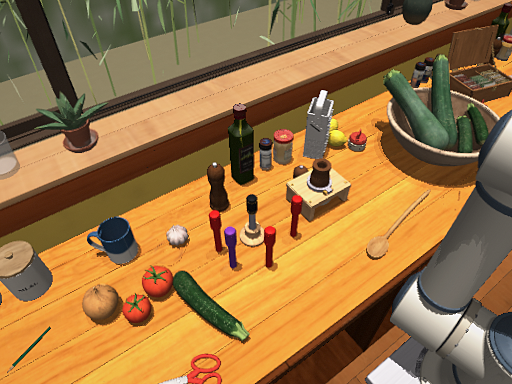

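View pics/top0.png

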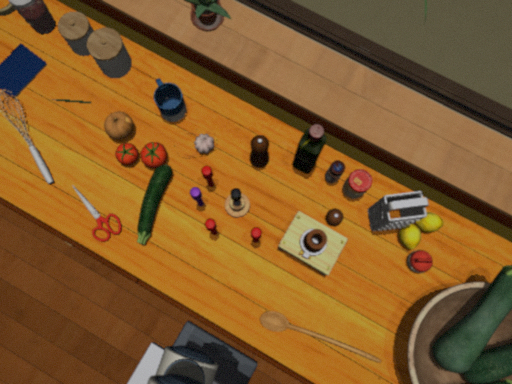

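The scene view shows the rod with its black handle at (252,205), in its foot at (252,236), and the mill at (320,172). The top view shows the rod at (236,195) and the mill at (315,240). Red and purple lookalikes surround the rod at top-view (208,175), (197,195), (211,226) and (256,235).

```bash
cat >> h.py <<'E'
def cloud(c):
    H,W=c["range_z"].shape; v,u=np.mgrid[0:H,0:W].astype(float)
    p=np.stack([(u-c["cx"])/c["fx"],(v-c["cy"])/c["fy"]],-1);q=p.copy()
    for _ in range(20): q=p/(1+c["k1"]*(q**2).sum(-1,keepdims=True))
    d=np.concatenate([q[...,:1],-q[...,1:],-np.ones((H,W,1))],-1)
    P=np.array(c["origin"])+(d*c["range_z"][...,None])@np.array(c["attitude"]).T
    P[c["range_z"]<=0]=np.nan; return P
E
python3 - <<'E'
from h import *
R={}
for n in("top","scene"):
    c=np.load(f"{n}0.npy",allow_pickle=True).item();P=cloud(c)
    R[n]=(c,P)
    pts=dict(top=dict(rod=(236,195),foot=(243,207),mill=(315,234),reda=(208,172),redb=(211,223),redc=(256,231),purp=(197,191),salt=(259,142),head=(333,216),garlic=(204,143)),
     scene=dict(rod=(252,205),foot=(252,240),mill=(321,165),reda=(215,216),redb=(270,234),redc=(297,201),purp=(231,233),salt=(215,170)))[n]
    for k,(u,v) in pts.items():
        w=P[v-12:v+13,u-12:u+13].reshape(-1,3); zt=np.nanmax(w[:,2]); t=w[w[:,2]>zt-.012]
        print(n,k,"at",np.round(P[v,u],3),"top mean",np.round(t.mean(0),3),len(t),"zmax",round(zt,3))
    # stand board: z 60..76mm
    m=(abs(P[...,2]-.068)<.006)
    m=m.astype(np.uint8); nn,lab,st,ce=cv2.connectedComponentsWithStats(m)
    for i in range(1,nn):
        if st[i,4]>200:
            q=P[lab==i]; r=cv2.minAreaRect((q[:,:2]*1000).astype(np.float32)); print(n,"plate",st[i],r, q[:,2].mean())
c,P=R["top"]; print(atr(c,246,390-50)if 0 else "")
# circles: foot at base, clamp collar z=79, mill top z=142
m=(abs(P[...,2]-.142)<.008); 
for n in R:
    P=R[n][1]; u,v={"top":(315,240),"scene":(320,172)}[n]; M=np.zeros(P.shape[:2],bool);M[v-20:v+20,u-20:u+20]=1
    q=P[M&(abs(P[...,2]-.140)<.006)]; print(n,"milltop",len(q),cv2.minEnclosingCircle((q[:,:2]*1000).astype(np.float32)),q.mean(0))
    q=P[M&(abs(P[...,2]-.079)<.005)]; print(n,"collar",len(q),cv2.minEnclosingCircle((q[:,:2]*1000).astype(np.float32)))
E
```

```text
top rod at [0.586 0.142 0.159] top mean [0.589 0.147 0.159] 95 zmax 0.164
top foot at [0.591 0.127 0.017] top mean [0.582 0.143 0.157] 32 zmax 0.161
top mill at [ 0.602 -0.081  0.134] top mean [ 0.594 -0.088  0.14 ] 265 zmax 0.147
top reda at [0.605 0.238 0.146] top mean [0.605 0.245 0.148] 92 zmax 0.154
top redb at [0.492 0.161 0.156] top mean [0.49  0.166 0.149] 87 zmax 0.156
top redc at [0.532 0.053 0.148] top mean [0.529 0.053 0.149] 95 zmax 0.155
top purp at [0.546 0.236 0.153] top mean [0.541 0.242 0.149] 88 zmax 0.154
top salt at [0.738 0.161 0.162] top mean [0.739 0.162 0.164] 25 zmax 0.172
top head at [ 0.689 -0.106  0.039] top mean [ 0.645 -0.096  0.068] 31 zmax 0.073
top garlic at [0.693 0.314 0.045] top mean [0.698 0.32  0.05 ] 34 zmax 0.058
top plate [106 113  23  20 251] ((616.8875122070312, 555.7888793945312), (58.83219528198242, 60.999935150146484), 39.444252014160156) 0.06677138128930483
top plate [ 278  211   70   64 1709] ((593.112548828125, -88.83252716064453), (155.45266723632812, 113.53285217285156), 89.47191619873047) 0.06705210821297385
top plate [418 299  59 
[... 1055 characters left out ...]
48391
scene plate [286 168  65  40 979] ((591.753662109375, -89.6509780883789), (154.82839965820312, 115.29568481445312), 89.4783935546875) 0.06667722555614217
scene plate [ 84 285  28  24 375] ((616.447998046875, 557.3095092773438), (62.48339080810547, 57.242393493652344), 58.8425407409668) 0.06764090368286123

top milltop 283 ((592.4094848632812, -89.09061431884766), 27.180374145507812) [ 0.59280854 -0.08848141  0.14020024]
top collar 229 ((594.3554077148438, -71.46665954589844), 53.706180572509766)
scene milltop 194 ((589.75537109375, -91.46410369873047), 27.336509704589844) [ 0.58883702 -0.08926509  0.13978774]
scene collar 172 ((585.3724975585938, -89.98159790039062), 42.17493438720703)
```

```bash
python3 -c "
from workcell import *;import numpy as np
print(tip_reach if not callable(tip_reach) else tip_reach());s=sense();c=read_camera('wrist');R=np.array(s['orientation']);print(R.T@(c['origin']-np.array(s['eef_pos'])),(R.T@c['attitude']).round(3),c['fx'])"
python3 -m jog '[0,0,0,0.606,-0.597,0.0,1,0,0,0,0.606,-0.597,0.0,1,0,0,0,0.606,-0.597,0.0,1,0,0,0,0.606,-0.597,0.0,1,0,0,0,0.606,-0.597,0.0,1,0,0,0,0.606,-0.597,0.0,1,0,0,0,0.606,-0.597,0.0,1,0,0,0,0.606,-0.597,0.0,1,0,0,0,0.606,-0.597,0.0,1,0,0,0,0.606,-0.597,0.0,1]'
```

```text
0.011
[ 0.07292966  0.00047446 -0.13230599] [[-0.     0.958  0.287]
 [ 1.     0.     0.001]
 [ 0.001  0.287 -0.958]] 300.56429586235964
clock: 0.98
eef_pos: [0.3643, -0.2224, 0.2422]
orientation: [[0.969, 0.248, 0.0], [0.248, -0.969, -0.0], [0.0, 0.0, -1.0]]
contact_force: [0.7, -0.9, -0.6]
opening: 0.0853
gripper_force: 0.0
```

```bash
python3 -m jog '[0,0,0,0.307,-0.302,0.0,1,0,0,0,0.307,-0.302,0.0,1,0,0,0,0.307,-0.302,0.0,1,0,0,0,0.307,-0.302,0.0,1,0,0,0,0.307,-0.302,0.0,1,0,0,0,0.307,-0.302,0.0,1,0,0,0,0.307,-0.302,0.0,1,0,0,0,0.307,-0.302,0.0,1,0,0,0,0.307,-0.302,0.0,1,0,0,0,0.307,-0.302,0.0,1]'
```

```text
clock: 1.82
eef_pos: [0.5797, 0.1346, 0.2419]
orientation: [[0.969, 0.249, -0.0], [0.249, -0.969, -0.0], [-0.0, 0.0, -1.0]]
contact_force: [0.8, -1.2, 0.4]
opening: 0.0856
gripper_force: 0.0
```

```bash
python3 -m jog '[0,0,0,0.01,-0.01,0.0,1,0,0,0,0.01,-0.01,0.0,1]'
python3 - <<'E'
from h import *
c=read_camera("wrist");s=sense();cv2.imwrite("pics/w1.png",c["color"]);P=cloud(c);print(s["eef_pos"],s["q"])
m=(P[...,2]>.15)&(P[...,2]<.17)&(abs(P[...,0]-.588)<.035)&(abs(P[...,1]-.147)<.035)
q=P[m];print(len(q),q.mean(0) if len(q) else 0, cv2.minEnclosingCircle((q[:,:2]*1000).astype(np.float32)))
E
```

```text
clock: 1.98
eef_pos: [0.5869, 0.148, 0.2402]
orientation: [[0.968, 0.252, -0.003], [0.252, -0.968, 0.0], [-0.003, -0.001, -1.0]]
contact_force: [0.6, 0.1, -0.7]
opening: 0.0859
gripper_force: 0.0
[0.58637343 0.1461236  0.24072021] [ 1.07711206e+01  6.00496706e+00  6.98357154e+01 -6.44919743e-03
  1.04309541e+02  8.62466257e+01]
1094 [0.59377496 0.14688189 0.16000567] ((591.917724609375, 146.35276794433594), 14.105838775634766)
```

View pics/w1.png

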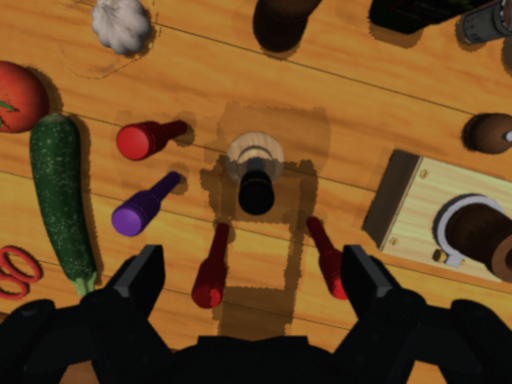

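The wrist view shows the rod's handle top at (257,190) between the fingers, with free space around it. The mill is at the right edge, near (500,255). Next I descend and grip.

```bash
python3 -m jog '[0,0,0,0.004,0.001,0.03,1,0,0,0,0.004,0.001,0.06,1,0,0,0,0.004,0.001,0.085,1,0,0,0,0.004,0.001,0.105,1,0,0,0,0.004,0.001,0.112,1,0,0,0,0.004,0.001,0.112,1]'; python3 -m jog '[0,0,0,0,0,0,0.5,0,0,0,0,0,0,0.4,0,0,0,0,0,0,0.35,0,0,0,0,0,0,0.3,0,0,0,0,0,0,0.2,0,0,0,0,0,0,0.1,0,0,0,0,0,0,0,0,0,0,0,0,0,0,0,0,0,0,0,0,0]'
```

```text
clock: 2.53
eef_pos: [0.589, 0.1433, 0.128]
orientation: [[0.969, 0.247, -0.004], [0.247, -0.969, -0.001], [-0.004, 0.0, -1.0]]
contact_force: [0.7, 0.5, 0.3]
opening: 0.0853
gripper_force: 0.0
clock: 3.28
eef_pos: [0.5909, 0.1451, 0.1318]
orientation: [[0.969, 0.249, 0.002], [0.249, -0.969, 0.001], [0.002, -0.0, -1.0]]
contact_force: [-0.7, 1.4, 6.3]
opening: 0.0267
gripper_force: 59.2
```

```bash
python3 -m jog '[0,0,0,0,0,-0.01,0,0,0,0,0,0,-0.03,0,0,0,0,0,0,-0.06,0,0,0,0,0,0,-0.09,0,0,0,0,0,0,-0.12,0,0,0,0,0,0,-0.145,0,0,0,0,0,0,-0.155,0,0,0,0,0,0,-0.155,0]'; python3 -m jog '[0,0,0,-0.01,0.035,0,0,0,0,0,-0.02,0.075,0,0,0,0,0,-0.03,0.115,0,0,0,0,0,-0.038,0.15,0,0,0,0,0,-0.042,0.17,0,0,0,0,0,-0.042,0.17,0,0,0,0,0,-0.042,0.17,0,0,0,0,0,-0.042,0.17,0,0]'
python3 - <<'E'
from h import *
c=read_camera("wrist");t=read_camera("top");sc=read_camera("scene");s=sense();cv2.imwrite("pics/w2.png",c["color"]);print(s["eef_pos"],s["contact_force"])
np.save("w2.npy",c,allow_pickle=True);np.save("t2.npy",t,allow_pickle=True);np.save("s2.npy",sc,allow_pickle=True)
for n,k in(("w",c),("t",t),("s",sc)):
    P=cloud(k);q=P[(abs(P[...,2]-.142)<.005)&(np.hypot(P[...,0]-.592,P[...,1]+.089)<.04)]
    print(n,len(q),q.mean(0) if len(q) else 0,cv2.minEnclosingCircle((q[:,:2]*1000).astype(np.float32)) if len(q) else 0)
E
```

```text
clock: 3.95
eef_pos: [0.5911, 0.1447, 0.2886]
orientation: [[0.969, 0.248, 0.005], [0.248, -0.969, 0.001], [0.005, 0.001, -1.0]]
contact_force: [-0.2, -0.3, -1.6]
opening: 0.0267
gripper_force: 59.3
clock: 4.62
eef_pos: [0.5916, -0.0299, 0.2833]
orientation: [[0.969, 0.248, -0.003], [0.248, -0.969, 0.001], [-0.003, -0.002, -1.0]]
contact_force: [0.4, -0.0, -1.8]
opening: 0.0267
gripper_force: 59.6
[ 0.59185113 -0.02916283  0.28461994] [ 1.42159014 -0.51897131 -1.34055395]
w 1905 [ 0.59456343 -0.08952136  0.14201368] ((593.671142578125, -89.9615478515625), 26.303207397460938)
t 136 [ 0.59338667 -0.07613136  0.14100649] ((594.20361328125, -84.9251480102539), 26.075057983398438)
s 168 [ 0.58976995 -0.09000934  0.14044738] ((590.3966064453125, -89.08248138427734), 27.639562606811523)
```

View pics/w2.png

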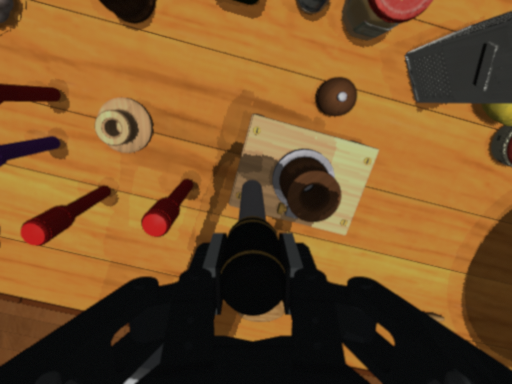

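The wrist view shows the rod's lower end at about (250,185), the mill's mouth at (315,190) and the empty foot's socket at (115,127). All three are in one frame, so I measure them relative to each other.

```bash
cat >> h.py <<'E'
from scipy.optimize import least_squares
def circ(q,r):  # fixed-radius circle fit in xy
    f=least_squares(lambda p:np.hypot(q[:,0]-p[0],q[:,1]-p[1])-r,q[:,:2].mean(0)-[.003,0],loss="soft_l1",f_scale=.001); return f.x,np.sqrt(np.mean(f.fun**2))
E
python3 - <<'E'
from h import *
c=np.load("w2.npy",allow_pickle=True).item();P=cloud(c)
for z in np.arange(.165,.27,.015):
    q=P[(abs(P[...,2]-z)<.0075)&(np.hypot(P[...,0]-.592,P[...,1]+.031)<.022)]
    if len(q)>15: print(round(z,3),len(q),np.round(q.mean(0),4),*[np.round(x,4) for x in circ(q,.009)])
q=P[(np.hypot(P[...,0]-.592,P[...,1]+.031)<.025)&(P[...,2]>.12)];print("rod lowest",np.percentile(q[:,2],[0,1,3]))
# mill outer edge & mouth in image
g=cv2.cvtColor(c["color"],cv2.COLOR_BGR2GRAY)
# foot: top at z 45
q=P[(abs(P[...,2]-.045)<.003)&(np.hypot(P[...,0]-.591,P[...,1]-.146)<.03)];print("foot top",len(q),q.mean(0),cv2.minEnclosingCircle((q[:,:2]*1000).astype(np.float32)))
q=P[(abs(P[...,2])<.2)&(P[...,2]>.006)&(np.hypot(P[...,0]-.591,P[...,1]-.146)<.045)];print("foot all",len(q),cv2.minEnclosingCircle((q[:,:2]*1000).astype(np.float32)))
q=P[(abs(P[...,2]-.142)<.003)&(np.hypot(P[...,0]-.593,P[...,1]+.09)<.035)];print("rim",len(q),q.mean(0),np.round(np.percentile(np.hypot(*(q[:,:2]-[.5935,-.09]).T),[1,50,99]),4))
f=least_squares(lambda p:np.clip(np.abs(np.hypot(q[:,0]-p[0],q[:,1]-p[1])-(.0195))-.0045,0,None),[.593,-.09]);print("annulus 15..24",f.x,f.cost)
a=np.kron(np.ones(1),1)
w=cv2.resize(c["color"][90:260,70:370],None,fx=2.6,fy=2.6,interpolation=cv2.INTER_CUBIC);cv2.imwrite("pics/w2c.png",cv2.convertScaleAbs(w,alpha=1.8,beta=15))
E
```

```text
0.165 54 [ 0.5991 -0.027   0.1674] [ 0.5919 -0.0291] 0.0001
0.18 99 [ 0.5992 -0.0274  0.1802] [ 0.592  -0.0293] 0.0001
0.195 117 [ 0.5993 -0.0275  0.1953] [ 0.5921 -0.0293] 0.0001
0.21 135 [ 0.5992 -0.0274  0.2101] [ 0.5922 -0.0295] 0.0002
0.225 182 [ 0.5994 -0.0278  0.2253] [ 0.5923 -0.0295] 0.0002
0.24 208 [ 0.5996 -0.0277  0.2403] [ 0.5923 -0.0297] 0.0002
0.255 68 [ 0.6022 -0.027   0.2555] [ 0.5947 -0.0293] 0.0018
0.27 429 [ 0.6037 -0.0273  0.2724] [ 0.598  -0.0286] 0.0025
rod lowest [0.16248131 0.19293056 0.23187496]
foot top 761 [0.59215544 0.14595689 0.04543515] ((591.1741943359375, 146.5001220703125), 21.89638328552246)
foot all 2410 ((591.7360229492188, 146.14036560058594), 36.07527542114258)
rim 1785 [ 0.59442427 -0.08957423  0.14226859] [0.0121 0.0204 0.0261]
annulus 15..24 [ 0.59400246 -0.0895595 ] 0.0006196653766237177
```

View pics/w2c.png

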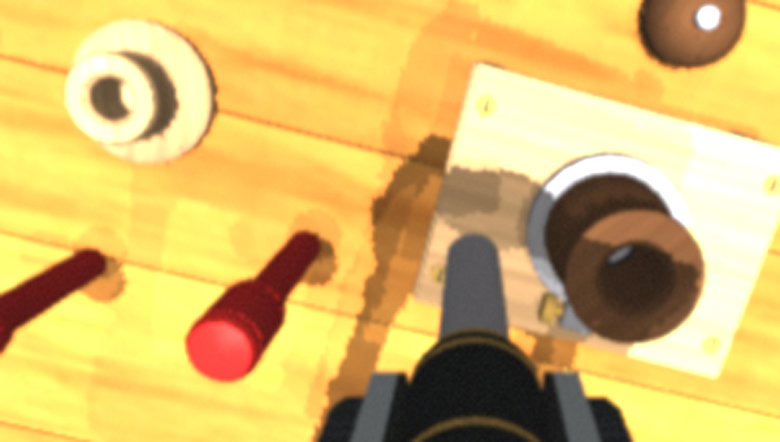

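The enlarged crop shows the mill's rim centred near (635,275) with the bore open. The foot's socket is at (108,95) and empty, and the rod hangs straight. I move over the bore and check again.

```bash
python3 -m jog '[0,0,0,-0.004,0.02,0,0,0,0,0,-0.009,0.04,0,0,0,0,0,-0.012,0.054,0,0,0,0,0,-0.0132,0.0593,0,0,0,0,0,-0.0132,0.0593,0,0,0,0,0,-0.0132,0.0593,0,0,0,0,0,-0.0132,0.0593,0,0]'
cat > chk.py <<'E'
from h import *
c=read_camera("wrist");P=cloud(c);s=sense();x,y=.5938,-.0898
print(np.round(s["eef_pos"],4),np.round(s["contact_force"],2))
for z in np.arange(.15,.26,.02):
    q=P[(abs(P[...,2]-z)<.008)&(np.hypot(P[...,0]-x,P[...,1]-y)<.02)]
    if len(q)>15: print(round(z,3),len(q),*[np.round(v,4) for v in circ(q,.009)])
q=P[(abs(P[...,2]-.142)<.003)&(np.hypot(P[...,0]-x,P[...,1]-y)<.035)];print("rim",len(q),cv2.minEnclosingCircle((q[:,:2]*1000).astype(np.float32)))
E
python3 chk.py
```

```text
clock: 5.35
eef_pos: [0.5939, -0.0902, 0.2853]
orientation: [[0.968, 0.249, 0.0], [0.249, -0.968, 0.001], [0.0, -0.0, -1.0]]
contact_force: [-0.8, -0.5, -2.4]
opening: 0.0265
gripper_force: 59.7
[ 0.5939 -0.0902  0.2853] [ 0.2   0.05 -2.2 ]
0.15 448 [ 0.5996 -0.0878] 0.0084
0.17 74 [ 0.5947 -0.0895] 0.0002
0.19 112 [ 0.5947 -0.0896] 0.0001
0.21 151 [ 0.5947 -0.0897] 0.0002
0.23 193 [ 0.5947 -0.0899] 0.0002
0.25 142 [ 0.5948 -0.09  ] 0.0002
rim 1445 ((593.8745727539062, -89.95195770263672), 26.00160789489746)
```

```bash
python3 -m jog '[0,0,0,-0.0008,0.0002,0.01,0,0,0,0,-0.0008,0.0002,0.015,0,0,0,0,-0.0008,0.0002,0.018,0,0,0,0,-0.0008,0.0002,0.021,0,0,0,0,-0.0008,0.0002,0.024,0,0,0,0,-0.0008,0.0002,0.027,0,0,0,0,-0.0008,0.0002,0.030,0,0,0,0,-0.0008,0.0002,0.033,0,0,0,0,-0.0008,0.0002,0.036,0,0,0,0,-0.0008,0.0002,0.036,0]'; python3 chk.py
```

```text
clock: 6.23
eef_pos: [0.593, -0.0916, 0.2484]
orientation: [[0.969, 0.248, -0.001], [0.248, -0.969, 0.0], [-0.001, -0.001, -1.0]]
contact_force: [-0.4, 0.3, -2.0]
opening: 0.0267
gripper_force: 59.7
[ 0.593  -0.0916  0.2488] [-0.71 -0.14 -1.15]
0.15 697 [ 0.5976 -0.088 ] 0.0076
0.17 143 [ 0.5936 -0.0911] 0.0002
0.19 191 [ 0.5937 -0.0912] 0.0002
0.21 187 [ 0.5937 -0.0913] 0.0002
0.23 272 [ 0.599  -0.0901] 0.0015
0.25 1034 [ 0.5993 -0.0892] 0.0039
rim 1927 ((593.6658325195312, -89.98036193847656), 26.099746704101562)
```

```bash
python3 -m jog '[0,0,0,0.0003,-0.0012,0.003,0,0,0,0,0.0003,-0.0012,0.007,0,0,0,0,0.0003,-0.0012,0.011,0,0,0,0,0.0003,-0.0012,0.015,0,0,0,0,0.0003,-0.0012,0.019,0,0,0,0,0.0003,-0.0012,0.023,0,0,0,0,0.0003,-0.0012,0.027,0,0,0,0,0.0003,-0.0012,0.031,0,0,0,0,0.0003,-0.0012,0.034,0,0,0,0,0.0003,-0.0012,0.034,0]'; python3 chk.py
```

```text
clock: 7.12
eef_pos: [0.5929, -0.0903, 0.2142]
orientation: [[0.969, 0.248, -0.001], [0.248, -0.969, 0.0], [-0.001, -0.001, -1.0]]
contact_force: [0.5, 0.0, -1.4]
opening: 0.027
gripper_force: 59.7
[ 0.593  -0.0903  0.2147] [ 0.99 -0.46 -2.25]
0.15 895 [ 0.5985 -0.0882] 0.0073
0.17 222 [ 0.5936 -0.09  ] 0.0002
0.19 66 [ 0.598  -0.0889] 0.0013
0.21 863 [ 0.5993 -0.0886] 0.0035
0.23 1429 [ 0.5994 -0.0886] 0.0041
0.25 3090 [ 0.5948 -0.0898] 0.0045
rim 2383 ((593.82666015625, -90.05355834960938), 25.95534324645996)
```

```bash
python3 -m jog '[0,0,0,0,0,0.0007,0,0,0,0,0,0,0.0014,0,0,0,0,0,0,0.0021,0,0,0,0,0,0,0.0028,0,0,0,0,0,0,0.0035,0,0,0,0,0,0,0.0042,0,0,0,0,0,0,0.0049,0,0,0,0,0,0,0.0056,0,0,0,0,0,0,0.0063,0,0,0,0,0,0,0.007,0]' ; python3 -m jog '[0,0,0,0,0,0.0003,0,0,0,0,0,0,0.0006,0,0,0,0,0,0,0.0009,0,0,0,0,0,0,0.0012,0,0,0,0,0,0,0.0015,0,0,0,0,0,0,0.0018,0,0,0,0,0,0,0.0021,0,0,0,0,0,0,0.0024,0,0,0,0,0,0,0.0027,0,0,0,0,0,0,0.003,0]'
```

```text
clock: 8.0
eef_pos: [0.5931, -0.0903, 0.2082]
orientation: [[0.969, 0.248, -0.0], [0.248, -0.969, 0.0], [-0.0, -0.0, -1.0]]
contact_force: [0.1, 0.2, -1.9]
opening: 0.0265
gripper_force: 59.7
clock: 8.83
eef_pos: [0.5931, -0.0903, 0.2052]
orientation: [[0.969, 0.248, -0.0], [0.248, -0.969, 0.0], [-0.0, -0.0, -1.0]]
contact_force: [-0.4, 0.2, -2.7]
opening: 0.0269
gripper_force: 59.7
```

```bash
python3 -m jog '[0,0,0,0,0,0.0003,0,0,0,0,0,0,0.0006,0,0,0,0,0,0,0.0009,0,0,0,0,0,0,0.0012,0,0,0,0,0,0,0.0015,0,0,0,0,0,0,0.0018,0,0,0,0,0,0,0.0021,0,0,0,0,0,0,0.0024,0,0,0,0,0,0,0.0027,0,0,0,0,0,0,0.003,0]'
```

```text
clock: 9.67
eef_pos: [0.5931, -0.0904, 0.2022]
orientation: [[0.969, 0.248, -0.0], [0.248, -0.969, -0.0], [-0.0, 0.0, -1.0]]
contact_force: [-0.5, -0.8, -2.2]
opening: 0.0268
gripper_force: 59.7
```

```bash
python3 -m jog '[0,0,0,0,0,0.0003,0,0,0,0,0,0,0.0006,0,0,0,0,0,0,0.0009,0,0,0,0,0,0,0.0012,0,0,0,0,0,0,0.0015,0,0,0,0,0,0,0.0018,0,0,0,0,0,0,0.0021,0,0,0,0,0,0,0.0024,0]'
```

```text
clock: 10.33
eef_pos: [0.5934, -0.0904, 0.201]
orientation: [[0.969, 0.248, 0.002], [0.248, -0.969, -0.0], [0.002, 0.001, -1.0]]
contact_force: [-0.3, 0.7, 6.1]
opening: 0.0265
gripper_force: 60.4
```

Contact made: about 8 N net. I continue at about 3 mm/s.

```bash
python3 -m jog '[0,0,0,0,0,0.0002,0,0,0,0,0,0,0.0004,0,0,0,0,0,0,0.0006,0,0,0,0,0,0,0.0008,0,0,0,0,0,0,0.001,0,0,0,0,0,0,0.0012,0]'
```

```text
clock: 10.83
eef_pos: [0.5934, -0.0903, 0.2]
orientation: [[0.969, 0.248, 0.002], [0.248, -0.969, -0.0], [0.002, 0.001, -1.0]]
contact_force: [-0.6, 0.7, 5.3]
opening: 0.0267
gripper_force: 60.5
```

```bash
python3 -m jog '[0,0,0,0,0,0.0002,0,0,0,0,0,0,0.0004,0,0,0,0,0,0,0.0006,0,0,0,0,0,0,0.0008,0,0,0,0,0,0,0.001,0,0,0,0,0,0,0.0012,0,0,0,0,0,0,0.0014,0,0,0,0,0,0,0.0016,0]'
```

```text
clock: 11.5
eef_pos: [0.5935, -0.0904, 0.1985]
orientation: [[0.969, 0.248, 0.002], [0.248, -0.969, -0.0], [0.002, 0.001, -1.0]]
contact_force: [-1.0, -0.0, 7.2]
opening: 0.0267
gripper_force: 60.5
```

```bash
python3 -m jog '[0,0,0,0,0,0.0002,0,0,0,0,0,0,0.0004,0,0,0,0,0,0,0.0006,0,0,0,0,0,0,0.0008,0,0,0,0,0,0,0.001,0,0,0,0,0,0,0.0012,0,0,0,0,0,0,0.0014,0,0,0,0,0,0,0.0016,0,0,0,0,0,0,0.0018,0,0,0,0,0,0,0.002,0]'
```

```text
clock: 12.33
eef_pos: [0.5935, -0.0904, 0.1966]
orientation: [[0.969, 0.248, 0.002], [0.248, -0.969, -0.0], [0.002, 0.001, -1.0]]
contact_force: [-0.6, 0.0, 6.9]
opening: 0.0268
gripper_force: 60.5
```

```bash
python3 -m jog '[0,0,0,0,0,0.0002,0,0,0,0,0,0,0.0004,0,0,0,0,0,0,0.0006,0,0,0,0,0,0,0.0008,0,0,0,0,0,0,0.001,0,0,0,0,0,0,0.0012,0,0,0,0,0,0,0.0014,0,0,0,0,0,0,0.0016,0,0,0,0,0,0,0.0018,0,0,0,0,0,0,0.002,0]'
```

```text
clock: 13.17
eef_pos: [0.5936, -0.0904, 0.1947]
orientation: [[0.969, 0.248, 0.003], [0.248, -0.969, -0.001], [0.002, 0.001, -1.0]]
contact_force: [-0.0, 1.4, 8.1]
opening: 0.0263
gripper_force: 60.5
```

```bash
python3 -m jog '[0,0,0,0,0,0.0002,0,0,0,0,0,0,0.0004,0,0,0,0,0,0,0.0006,0,0,0,0,0,0,0.0008,0,0,0,0,0,0,0.001,0,0,0,0,0,0,0.0012,0,0,0,0,0,0,0.0014,0,0,0,0,0,0,0.0016,0,0,0,0,0,0,0.0018,0,0,0,0,0,0,0.002,0]'
```

```text
clock: 14.0
eef_pos: [0.5936, -0.0904, 0.1928]
orientation: [[0.969, 0.248, 0.003], [0.248, -0.969, -0.001], [0.003, 0.001, -1.0]]
contact_force: [-0.7, 0.9, 7.7]
opening: 0.0264
gripper_force: 60.6
```

Forces are steady at about 10 N. I speed up slightly, to 0.3 mm per row.

```bash
python3 -m jog '[0,0,0,0,0,0.0003,0,0,0,0,0,0,0.0006,0,0,0,0,0,0,0.0009,0,0,0,0,0,0,0.0012,0,0,0,0,0,0,0.0015,0,0,0,0,0,0,0.0018,0,0,0,0,0,0,0.0021,0,0,0,0,0,0,0.0024,0,0,0,0,0,0,0.0027,0,0,0,0,0,0,0.003,0]'
```

```text
clock: 14.83
eef_pos: [0.5936, -0.0904, 0.1897]
orientation: [[0.969, 0.248, 0.003], [0.248, -0.969, -0.001], [0.002, 0.001, -1.0]]
contact_force: [-1.0, -0.1, 6.4]
opening: 0.0269
gripper_force: 60.6
```

```bash
python3 -m jog '[0,0,0,0,0,0.0003,0,0,0,0,0,0,0.0006,0,0,0,0,0,0,0.0009,0,0,0,0,0,0,0.0012,0,0,0,0,0,0,0.0015,0,0,0,0,0,0,0.0018,0,0,0,0,0,0,0.0021,0,0,0,0,0,0,0.0024,0,0,0,0,0,0,0.0027,0,0,0,0,0,0,0.003,0]'
```

```text
clock: 15.67
eef_pos: [0.5931, -0.0904, 0.1849]
orientation: [[0.969, 0.248, -0.0], [0.248, -0.969, -0.0], [-0.0, 0.0, -1.0]]
contact_force: [0.6, -1.6, 2.3]
opening: 0.0263
gripper_force: 60.0
```

```bash
python3 -m jog '[0,0,0,0,0,0.0003,0,0,0,0,0,0,0.0006,0,0,0,0,0,0,0.0009,0,0,0,0,0,0,0.0012,0,0,0,0,0,0,0.0015,0,0,0,0,0,0,0.0018,0,0,0,0,0,0,0.0021,0,0,0,0,0,0,0.0024,0,0,0,0,0,0,0.0027,0,0,0,0,0,0,0.003,0]'
```

```text
clock: 16.5
eef_pos: [0.5929, -0.0902, 0.1816]
orientation: [[0.969, 0.248, -0.001], [0.248, -0.969, 0.0], [-0.001, -0.0, -1.0]]
contact_force: [0.1, -0.6, -2.0]
opening: 0.0268
gripper_force: 59.7
```

```bash
python3 -m jog '[0,0,0,0,0,0.0003,0,0,0,0,0,0,0.0006,0,0,0,0,0,0,0.0009,0,0,0,0,0,0,0.0012,0,0,0,0,0,0,0.0015,0,0,0,0,0,0,0.0018,0,0,0,0,0,0,0.0021,0,0,0,0,0,0,0.0024,0,0,0,0,0,0,0.0027,0,0,0,0,0,0,0.003,0]'
python3 - <<'E'
from h import *
c=read_camera("scene");cv2.imwrite("pics/s3.png",cv2.convertScaleAbs(cv2.resize(c["color"][140:240,250:380],None,fx=5,fy=5,interpolation=cv2.INTER_CUBIC),alpha=1.4,beta=20))
E
```

```text
clock: 17.33
eef_pos: [0.5931, -0.0904, 0.1791]
orientation: [[0.969, 0.248, 0.0], [0.248, -0.969, 0.0], [0.0, -0.0, -1.0]]
contact_force: [0.5, 0.6, -1.0]
opening: 0.0266
gripper_force: 59.7
```

View pics/s3.png

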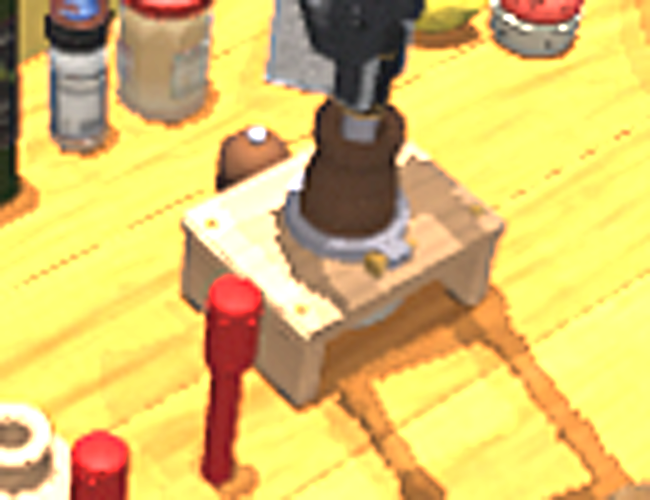

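The ramekin is hidden under the bridge in this view; the rod is deep in the mill with its collar just above the mouth. I go another 4 mm down to be sure the cartridge is out, watching the force.

```bash
python3 -m jog '[0,0,0,0,0,0.0004,0,0,0,0,0,0,0.0008,0,0,0,0,0,0,0.0012,0,0,0,0,0,0,0.0016,0,0,0,0,0,0,0.002,0,0,0,0,0,0,0.0024,0,0,0,0,0,0,0.0028,0,0,0,0,0,0,0.0032,0,0,0,0,0,0,0.0036,0,0,0,0,0,0,0.004,0]'
python3 - <<'E'
from h import *
c=read_camera("wrist");P=cloud(c);q=P[(P[...,2]<.06)&(P[...,2]>.005)&(np.hypot(P[...,0]-.593,P[...,1]+.09)<.06)]
print(len(q),q[:5])
print(sense()["contact_force"])
E
```

```text
clock: 18.22
eef_pos: [0.5931, -0.0903, 0.175]
orientation: [[0.969, 0.248, -0.0], [0.248, -0.969, 0.0], [-0.0, -0.0, -1.0]]
contact_force: [-0.0, -0.9, -1.8]
opening: 0.0267
gripper_force: 59.7
24 [[ 0.64981483 -0.07159006  0.05826508]
 [ 0.6498405  -0.07236794  0.05513848]
 [ 0.64985958 -0.07491041  0.05840205]
 [ 0.64976611 -0.0757562   0.05312163]
 [ 0.64972252 -0.07830514  0.0553021 ]]
[-0.74192863 -1.20274147 -1.49217822]
```

```bash
python3 -m jog '[0,0,0,0,0,-0.004,0,0,0,0,0,0,-0.015,0,0,0,0,0,0,-0.03,0,0,0,0,0,0,-0.045,0,0,0,0,0,0,-0.06,0,0,0,0,0,0,-0.075,0,0,0,0,0,0,-0.09,0,0,0,0,0,0,-0.105,0,0,0,0,0,0,-0.113,0,0,0,0,0,0,-0.113,0]'; python3 -m jog '[0,0,0,-0.03,0,0,0,0,0,0,-0.06,0,0,0,0,0,0,-0.073,0,0,0,0,0,0,-0.073,0,0,0,0,0,0,-0.073,0,0,0]'
python3 - <<'E'
from h import *
c=read_camera("wrist");P=cloud(c);cv2.imwrite("pics/w4.png",cv2.convertScaleAbs(c["color"],alpha=1.8,beta=15))
q=P[(np.hypot(P[...,0]-.5938,P[...,1]+.09)<.009)&(P[...,2]<.13)];print(c["origin"],len(q),np.round(np.percentile(q[:,2],[1,10,30,50,80,99]),4))
E
```

```text
clock: 19.1
eef_pos: [0.5937, -0.0905, 0.2918]
orientation: [[0.969, 0.248, 0.005], [0.248, -0.969, -0.001], [0.005, 0.002, -1.0]]
contact_force: [-0.2, 1.1, -1.1]
opening: 0.0265
gripper_force: 59.8
clock: 19.52
eef_pos: [0.5222, -0.1086, 0.288]
orientation: [[0.969, 0.247, 0.001], [0.247, -0.969, 0.0], [0.001, 0.0, -1.0]]
contact_force: [0.3, -0.1, -2.0]
opening: 0.0265
gripper_force: 59.7
[ 0.59289081 -0.09096338  0.4203948 ] 181 [0.0432 0.0439 0.0444 0.0448 0.0454 0.0465]
```

The bore is now open and the grinder's top lies flat at z = 0.0445, so it's in the ramekin. I carry the rod back to the foot.

```bash
python3 -m jog '[0,0,0,0.015,-0.027,0,0,0,0,0,0.033,-0.06,0,0,0,0,0,0.051,-0.093,0,0,0,0,0,0.07,-0.126,0,0,0,0,0,0.09,-0.159,0,0,0,0,0,0.108,-0.19,0,0,0,0,0,0.122,-0.215,0,0,0,0,0,0.1297,-0.2294,0,0,0,0,0,0.1297,-0.2294,0,0,0,0,0,0.1297,-0.2294,0,0]'
cat > chf.py <<'E'
from h import *
c=read_camera("wrist");P=cloud(c);s=sense();x,y=.5917,.1462
print(np.round(s["eef_pos"],4),np.round(s["contact_force"],2))
for z in np.arange(.04,.26,.02):
    q=P[(abs(P[...,2]-z)<.008)&(np.hypot(P[...,0]-x,P[...,1]-y)<.017)]
    if len(q)>15:
        v,e=circ(q,.009)
        if e<.0008: print(round(z,3),len(q),np.round(v,4))
q=P[(abs(P[...,2]-.045)<.0025)&(np.hypot(P[...,0]-x,P[...,1]-y)<.03)];print("foot top",len(q),q.mean(0),cv2.minEnclosingCircle((q[:,:2]*1000).astype(np.float32)))
q=P[(P[...,2]<.06)&(P[...,2]>.004)&(np.hypot(P[...,0]-x,P[...,1]-y)<.045)];print("foot all",len(q),cv2.minEnclosingCircle((q[:,:2]*1000).astype(np.float32)))
E
python3 chf.py
```

```text
clock: 20.4
eef_pos: [0.5915, 0.1468, 0.2869]
orientation: [[0.968, 0.25, -0.002], [0.25, -0.968, -0.001], [-0.002, 0.0, -1.0]]
contact_force: [-0.6, -0.3, -2.4]
opening: 0.0265
gripper_force: 59.8
[0.5914 0.1458 0.2874] [-0.08 -0.77 -2.47]
0.18 99 [0.592  0.1474]
0.2 126 [0.592  0.1473]
0.22 163 [0.5921 0.1471]
0.24 216 [0.5922 0.147 ]
foot top 678 [0.59243834 0.14652881 0.0452315 ] ((591.7723388671875, 146.22286987304688), 21.570629119873047)
foot all 2091 ((591.9346313476562, 146.19432067871094), 36.06651306152344)
```

```bash
python3 -m jog '[0,0,0,0,0.0005,0.015,0,0,0,0,0,0.0005,0.035,0,0,0,0,0,0.0005,0.06,0,0,0,0,0,0.0005,0.08,0,0,0,0,0,0.0005,0.094,0,0,0,0,0,0.0005,0.1,0,0,0,0,0,0.0005,0.1,0,0,0,0,0,0.0005,0.1,0,0,0,0,0,0.0005,0.1,0]'; python3 chf.py
```

```text
clock: 21.2
eef_pos: [0.5919, 0.1453, 0.1902]
orientation: [[0.969, 0.248, 0.003], [0.248, -0.969, 0.001], [0.003, 0.0, -1.0]]
contact_force: [-0.6, -0.5, -1.4]
opening: 0.0266
gripper_force: 59.8
[0.5919 0.1455 0.1902] [ 0.11  0.08 -0.96]
0.08 95 [0.593  0.1461]
0.1 120 [0.5929 0.1459]
0.12 157 [0.5929 0.1458]
0.14 209 [0.5929 0.1456]
foot top 908 [0.59677723 0.1476992  0.045252  ] ((591.8033447265625, 146.2784881591797), 21.608314514160156)
foot all 2956 ((591.7468872070312, 146.2637481689453), 36.07734680175781)
```

```bash
python3 -m jog '[0,0,0,-0.001,-0.0005,0.006,0,0,0,0,-0.001,-0.0005,0.012,0,0,0,0,-0.001,-0.0005,0.017,0,0,0,0,-0.001,-0.0005,0.022,0,0,0,0,-0.001,-0.0005,0.027,0,0,0,0,-0.001,-0.0005,0.032,0,0,0,0,-0.001,-0.0005,0.037,0,0,0,0,-0.001,-0.0005,0.042,0,0,0,0,-0.001,-0.0005,0.045,0,0,0,0,-0.001,-0.0005,0.045,0]'; python3 chf.py | head -3
```

```text
clock: 22.08
eef_pos: [0.5898, 0.1456, 0.1419]
orientation: [[0.969, 0.248, -0.002], [0.248, -0.969, -0.0], [-0.002, -0.0, -1.0]]
contact_force: [-0.4, -0.1, -2.2]
opening: 0.0266
gripper_force: 59.8
[0.5899 0.1457 0.1425] [-0.01 -0.42 -1.55]
0.06 132 [0.5903 0.1461]
0.08 176 [0.5905 0.1459]
```

Tip is about 20 mm above the worktop, inside the socket. I centre it and lower slowly to the floor.

```bash
python3 -m jog '[0,0,0,0.0012,-0.0001,0.001,0,0,0,0,0.0012,-0.0001,0.002,0,0,0,0,0.0012,-0.0001,0.003,0,0,0,0,0.0012,-0.0001,0.004,0,0,0,0,0.0012,-0.0001,0.005,0,0,0,0,0.0012,-0.0001,0.006,0,0,0,0,0.0012,-0.0001,0.007,0,0,0,0,0.0012,-0.0001,0.0075,0,0,0,0,0.0012,-0.0001,0.008,0]'; python3 chf.py | head -3
```

```text
clock: 22.88
eef_pos: [0.5913, 0.1461, 0.135]
orientation: [[0.969, 0.248, -0.0], [0.248, -0.969, -0.0], [-0.0, -0.0, -1.0]]
contact_force: [-0.8, 0.4, -1.8]
opening: 0.0269
gripper_force: 59.8
[0.5912 0.1461 0.1349] [-0.18  0.65 -1.8 ]
0.06 153 [0.5919 0.1465]
0.08 197 [0.5921 0.1464]
```

```bash
python3 -m jog '[0,0,0,0,0,0.0005,0,0,0,0,0,0,0.001,0,0,0,0,0,0,0.0015,0,0,0,0,0,0,0.002,0,0,0,0,0,0,0.0025,0,0,0,0,0,0,0.003,0]'
```

```text
clock: 23.43
eef_pos: [0.5913, 0.1461, 0.132]
orientation: [[0.969, 0.248, 0.0], [0.248, -0.969, -0.0], [0.0, 0.0, -1.0]]
contact_force: [-0.1, 0.6, -1.2]
opening: 0.0267
gripper_force: 59.8
```

```bash
python3 -m jog '[0,0,0,0,0,0.0005,0,0,0,0,0,0,0.001,0,0,0,0,0,0,0.0015,0,0,0,0,0,0,0.0015,0]'
```

```text
clock: 23.77
eef_pos: [0.5916, 0.1462, 0.1318]
orientation: [[0.969, 0.248, 0.002], [0.248, -0.969, 0.0], [0.002, 0.0, -1.0]]
contact_force: [-0.5, -0.1, 6.5]
opening: 0.0267
gripper_force: 60.5
```

```bash
python3 -m jog '[0,0,0,0,0,-0.001,0.3,0,0,0,0,0,-0.001,0.4,0,0,0,0,0,-0.001,0.6,0,0,0,0,0,-0.001,0.8,0,0,0,0,0,-0.001,1,0,0,0,0,0,-0.001,1,0,0,0,0,0,-0.001,1,0,0,0,0,0,-0.001,1]'; python3 -m jog '[0,0,0,0,0,-0.01,1,0,0,0,0,0,-0.03,1,0,0,0,0,0,-0.06,1,0,0,0,0,0,-0.09,1,0,0,0,0,0,-0.12,1,0,0,0,0,0,-0.14,1,0,0,0,0,0,-0.14,1,0,0,0,0,0,-0.14,1,0,0,0,0,0,-0.14,1,0,0,0,0,0,-0.14,1]'; python3 chf.py
python3 - <<'E'
from h import *
c=read_camera("wrist");P=cloud(c);q=P[(np.hypot(P[...,0]-.592,P[...,1]-.146)<.03)&(P[...,2]>.1)];print("rod top z",q[:,2].max());cv2.imwrite("pics/w5.png",c["color"])
E
```

```text
clock: 24.43
eef_pos: [0.5913, 0.1461, 0.1315]
orientation: [[0.969, 0.248, -0.0], [0.248, -0.969, 0.0], [-0.0, -0.0, -1.0]]
contact_force: [-0.2, -0.7, -0.1]
opening: 0.085
gripper_force: 0.0
clock: 25.27
eef_pos: [0.5909, 0.1461, 0.2698]
orientation: [[0.969, 0.248, -0.003], [0.248, -0.969, -0.001], [-0.003, -0.0, -1.0]]
contact_force: [0.2, -0.6, -1.1]
opening: 0.0854
gripper_force: 0.0
[0.5909 0.146  0.2696] [-0.32  1.25 -0.04]
0.06 36 [0.592  0.1474]
0.08 35 [0.592  0.1475]
foot top 502 [0.59915232 0.14778967 0.04523616] ((592.115966796875, 146.3957977294922), 21.333250045776367)
foot all 1762 ((591.9811401367188, 146.29006958007812), 35.88417053222656)
rod top z 0.35652366974270877
```

View pics/w5.png

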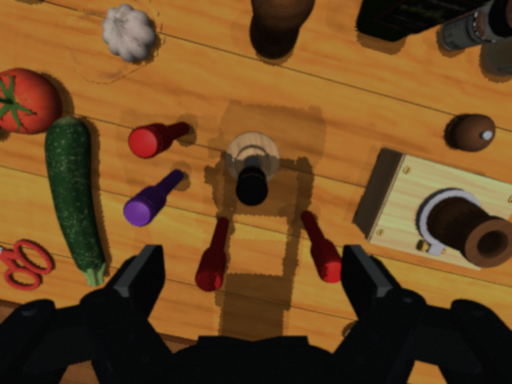

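The view shows the rod upright in its foot at (252,175), the gripper open and clear of it, and everything else where it was. I hand the job in.

```bash
python3 -c "from workcell import *;print(job_done())"
```

```text
the job is handed in; nothing more can be done
None
```

The grinder is out and lying in the ramekin, the rod stands back in its foot, and the job is handed in at about 25 s; readings while pressing stayed near 10 N.

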